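Rack the loose belt pulley on edge and roll it home

TASK

Pick up the yellow-hubbed pulley wheel that leans against the black conveyor frame and stand it on its rim, set down and not dropped, in the low front mouth of the wire rack's empty lane (the one with the yellow strip), short of the cradle slot, and let go so that it stands there by itself. Then push it along the lane so that it rolls home and drops into the cradle slot in line with the other three pulleys, and leave it upright between the wires. Do not let it fall flat, and leave the parked pulleys and the mallet where they are.

Things in the scene. Friction and masses are not known exactly. Their poses are not given: they have to be found in the camera images.
- pulley: The loose pulley wheel, aluminium, yellow hub, about 0.5 kg: 150 mm diameter, 16 mm thick, flat faces, 7 mm wide belt groove round the rim. Origin at its centre, its y axis is the wheel's axle direction (x and z turn with it as it rolls). It starts on its rim on the bench, leaning back about 25 degrees from upright against the frame's top lip; its uppermost 60 mm stand clear of the lip.
- frame: Black conveyor side frame lying on the bench, fixed: 340 long (x) x 40 wide (y) x 70 mm high, its rounded top lip at y = +15 mm, centre 70 mm up, radius 5 mm; a 26 mm idler stands 8 mm above the lip centre at each end (x = +-140 mm). Origin at the centre of its underside. The pulley leans on its +y side, its upper edge towards -y.
- rack: White wire rack, fixed, open at its front (-x). Origin on the bench, mid-width, straight below the cradle slot; x runs along the lanes from mouth to back, y across, z up. 160 mm wide, from x = -151 to +91 mm, 168 mm high. Five dividers of 6 mm wire at y = -62, -31, 0, 31, 62 mm make four lanes, 25 mm clear between wires.
- divider_bend (a point): Point on the rack's middle divider where it starts to rise. All dividers alike: 55 mm high from x = -134 to -82 mm (this point), then sloping up to 168 mm at x = -30 mm and level to the back leg at x = +83 mm (rack frame).
- lane_strip: Thin yellow strip on the floor of the empty lane. Origin on the bench straight below the middle of that lane's cradle slot; axes as the rack's, so the lane's middle line is its x axis.
- lane_mouth (a point): Middle of the empty lane's mouth, on the grey floor: 8 mm above the bench, 100 mm in front (-x) of the slot's middle. The floor is flat from x = -141 to -24 mm (strip frame), so a pulley standing there has its centre 83 mm above the bench. A 10 mm lip wire, top 14 mm above the bench, ends it in front.
- lane_home (a point): Where the pulley's centre belongs: 79 mm above the bench over the middle of the empty lane's cradle slot. The slot is a cross gap in the floor, 48 mm wide along the lane (x = -24 to +24 mm); a pulley rolled over it drops 4 mm and rests on its two edges, its front rim then 75 mm in front (-x) of this point.
- parked_1: A blue-hubbed pulley already parked upright in the cradle slot of one of the other three lanes, loose, 150 mm diameter, 16 mm thick, flat faces, 7 mm wide belt groove round the rim. Origin at its centre, its y axis is the wheel's axle direction (x and z turn with it as it rolls).
- parked_2: A blue-hubbed pulley already parked upright in the cradle slot of one of the other three lanes, loose, 150 mm diameter, 16 mm thick, flat faces, 7 mm wide belt groove round the rim. Origin at its centre, its y axis is the wheel's axle direction (x and z turn with it as it rolls).
- parked_3: A blue-hubbed pulley already parked upright in the cradle slot of one of the other three lanes, loose, 150 mm diameter, 16 mm thick, flat faces, 7 mm wide belt groove round the rim. Origin at its centre, its y axis is the wheel's axle direction (x and z turn with it as it rolls).
- mallet: Soft-faced mallet lying on the bench between frame and rack: head 40 mm diameter, 90 mm long across (y), handle 215 mm long towards its -x, nothing higher than 40 mm. Origin on the bench under the middle of its head.
- level: Yellow spirit level standing on the bench beyond the work, fixed: 300 mm long (y), 50 mm wide foot, 52 mm high. Origin at the centre of its underside.
Not all that is in view belongs to the job. Leave any green or purple look-alike of the pulley alone.

How it is judged (in metres and radians):
On the way, in this order (a step that is already met when the one before it is completed fails the run):
1. The pulley stands by itself, let go, on the floor in the front mouth of the empty lane, between its wires and short of the cradle slot (x of pulley in the frame of lane_strip between -0.135 and -0.045 m and y of pulley in the frame of lane_strip between -0.009 and 0.009 m and z of pulley in the frame of lane_strip between 0.079 and 0.088 m and angle between the y axis of pulley and the y axis of lane_strip, either way round below 0.2 rad and contact force between pulley and the fingers below 0.2 N), for 0.2 s.
2. It has been rolled home and has dropped into the cradle slot (x of pulley in the frame of lane_strip between -0.006 and 0.006 m and z of pulley in the frame of lane_strip between 0.074 and 0.0815 m), for 0.2 s.
At the end, for the whole second after the job is handed in: Pulley let go, still and upright (0.13 rad) in the empty lane's cradle slot: centre within 6 mm of home along the lane, 9 mm across, 74 to 81.5 mm above the bench; parked pulleys within 12 mm and the mallet within 30 mm of their starts (all of step 2 and y of pulley in the frame of lane_strip between -0.009 and 0.009 m and angle between the y axis of pulley and the y axis of lane_strip, either way round below 0.13 rad and linear speed of pulley below 0.02 m/s and distance of each of parked_1, parked_2, parked_3 from where it was at the start of the episode below 0.012 m and distance of mallet from where it was at the start of the episode below 0.03 m); the robot touches nothing.
It fails at once if The pulley falls flat (its axle comes within 0.75 rad of vertical) (angle between pulley's own y axis and vertical below 0.75 rad or angle between pulley's own y axis and vertical above 2.39 rad).
It fails at once if The pulley is dropped into the rack (let go more than 17 mm above its floor) (contact force between pulley and the fingers below 0.05 N and z of pulley in the frame of lane_strip above 0.1 m and x of pulley in the frame of lane_strip between -0.22 and 0.15 m and y of pulley in the frame of lane_strip between -0.12 and 0.12 m).
It fails at once if A parked pulley is knocked out of place (moved more than 25 mm) (distance of any of parked_1, parked_2, parked_3 from where it was at the start of the episode above 0.025 m).
It fails at once if The mallet is knocked away (moved more than 50 mm) (distance of mallet from where it was at the start of the episode above 0.05 m).
It also fails if it takes over 56 s, if anything falls off the work surface, if the arm or the gripper's body presses on something with over 40 N, if the wrist force passes 120 N, or if a joint passes its speed limit or range.

ROBOT

A 6-joint arm with a two-finger parallel gripper is mounted at the origin on the work surface. World frame = base frame: x ahead of the robot, y to its left, z up, the work surface at z = 0. Lengths are in mm, angles in rad, forces in N, time in s.
With the tool pointing down it reaches from about 275 to 1000 mm from the base axis. Payload 8.4 kg.
Tool frame: the origin (TCP) lies midway between the tips of the shut fingers; the grasp point (between the pads) lies 19 mm behind it; z points along the fingers, y is the line along which they close (so a half turn about z gives the same grasp; the last joint's range is limited). The gripper opens to 85 mm and grips with 20 to 120 N. Pads are 22 mm wide; open, the fingers measure 114 mm over their backs; the gripper's body (76 mm by 85 mm) begins 54 mm behind the grasp point. The pads swing forward as they close: fully open they stand 13 mm farther back than shut.
Start: joints at [1.162, 0.353, 1.633, -0, 1.155, -0.002], TCP at [247.294, 573.998, 231.281] pointing down, gripper open.
Joint ranges: [-2.63, 2.63], [-0.92, 2.1], [0.06, 2.66], [-1.3, 4.44], [0, 2.69], [-3.02, 3.02]. Speed limits (rad/s): [2.22, 2.22, 2.79, 3.14, 3.14, 3.14].

INTERFACE

Orientations are given as [roll, pitch, yaw] about the fixed x, y, z axes, in that order (R = Rz(yaw) Ry(pitch) Rx(roll)).
In Python, from rig import r, imaging gives the robot as it stands. The module is installed in compiled form; this text tells all that it offers.
- The arm moves only by the tool arm_command, never from a script. Its argument "deltas" is a list of rows, each an object of numbers: "hand": the finger opening in mm, from 0 to 85.4; "tx", "ty", "tz": the shift along the tool's x, y, z in mm; "wx", "wy", "wz": the turn, a rotation vector about the tool's x, y, z in rad. A call has 1 to 8 rows; each row shifts and turns the commanded pose from where the row before left it, along the tool's axes as they then stand; what a row does not reach is not made up. A row lasts 1/8 s, in which the tool goes at most 62.5 mm and 10.7 degrees, less where a joint would pass 70% of its speed; a pose out of reach is approached as far as the arm can. A call with a gripper value outside its range is refused whole. The fingers move at their own pace and stop on an object; "squeeze" is the grip in N (left out, the last holds). Time passes only in rows, so rows that do not move let the fingers close. It gives the time, the measured TCP pose, the force, the opening and the grip force at its end, in the units of the state.
- r.sense(): the state, without advancing time (a new reading comes with each control period).
- imaging.grab_frame(name): name is "side" or "top" or "wrist"; returns a dict with "image" (400x640x3 uint8, red, green, blue), "mtx" (3x3 intrinsics, pixels), "world_to_cam" (4x4, takes a point from world to camera coordinates). Camera axes: x right, y up, looking along -z (the intrinsics and any distortion apply to the point x, -y, -z); pixel columns grow to the right and rows downward; lengths in mm; the calibration is good to about 2 mm. A picture is of the moment at which its call begins. There is no depth.
- r.sign_off(): hands the job in; it is judged then, once.
The state is a dict: "clock": time; "qpos": joint angles; "qvel": joint speeds; "joint_efforts": joint torques, N m; "eef_pos": TCP position; "tcp_rot": TCP orientation; "contact_force": force on the tool from outside, world axes, zero at the start; "wrist_torque": the same for the moment, N m; "opening": opening from 0.0 (shut) to 1.0 (fully open); "grasp_force": force on a finger pad.
Only numpy, scipy, OpenCV 4.12 (cv2) and the standard library are available. Lean on these libraries where they do the work, as an engineer would, in place of code of your own. Each camera call takes 0.05 s, during which the arm holds its last target. There are 200 camera calls.

## Working session

There is one attempt and no reset: what is moved stays moved. The work goes in short steps, Python scripts to look and compute and a tool call to move; the robot and the scene stay as the last step left them, time stands still between calls to the robot, and variables do not carry over. Pictures are saved under pics/ and viewed, at most 10 in all, crops included, and the job is handed in when it is done.

Besides the shell and the picture viewer there is one more tool, called after "Call:" as name(argument=value, ...), one argument or row to a line, values as JSON. arm_command: Moves the arm, as the interface text tells. Its arguments: {"type":"object","properties":{"deltas":{"type":"array"},"squeeze":{"type":"number"}},"required":["deltas"]}

```bash
mkdir -p pics
python3 - <<'E'
from rig import r, imaging
import cv2,numpy as np
s=r.sense();print(s)
for n in("side","top"):
    f=imaging.grab_frame(n);cv2.imwrite(f"pics/{n}0.png",f["image"][...,::-1]);print(n,f["mtx"].tolist(),np.round(f["world_to_cam"],3).tolist(),[k for k in f])
    np.savez(f"pics/{n}0.npz",**{k:f[k] for k in("image","mtx","world_to_cam")})
E
```

```text
{'clock': 0.0, 'qpos': array([ 1.16159653e+00,  3.53672450e-01,  1.63412145e+00,  4.95005118e-06,
        1.15517316e+00, -2.42036366e-03]), 'qvel': array([ 0.00144577, -0.00172625,  0.00109162,  0.00062232, -0.00028144,
        0.00053284]), 'joint_efforts': array([-6.17397154e-05, -6.05242538e+01, -3.42076313e+01,  7.11045891e-05,
        9.26282723e-03,  9.54760111e-07]), 'eef_pos': array([247.11036372, 573.5725535 , 230.55191612]), 'tcp_rot': array([-3.14021826e+00, -7.85242582e-06,  2.73481122e+00]), 'contact_force': array([-0.17679279,  0.62968314,  0.48955321]), 'wrist_torque': array([-0.02778442,  0.02108559, -0.02142337]), 'grasp_force': 0.0, 'opening': 0.9955798558850915}
side [[391.4223117333723, 0.0, 320.4848870365648], [0.0, 391.4223117333723, 201.71137414490474], [0.0, 0.0, 1.0]] [[0.982, -0.189, -0.009, -527.147], [0.141, 0.7, 0.7, -83.937], [-0.127, -0.689, 0.714, -1047.051], [0.0, 0.0, 0.0, 1.0]] ['image', 'mtx', 'world_to_cam']
top [[372.5879637795461, 0.0, 313.8755467296909], [0.0, 372.5879637795461, 199.85114261032263], [0.0, 0.0, 1.0]] [[-0.024, -1.0, -0.0, -48.56], [0.99, -0.024, 0.137, -518.911], [-0.137, 0.003, 0.991, -910.989], [0.0, 0.0, 0.0, 1.0]] ['image', 'mtx', 'world_to_cam']
```

View pics/side0.png

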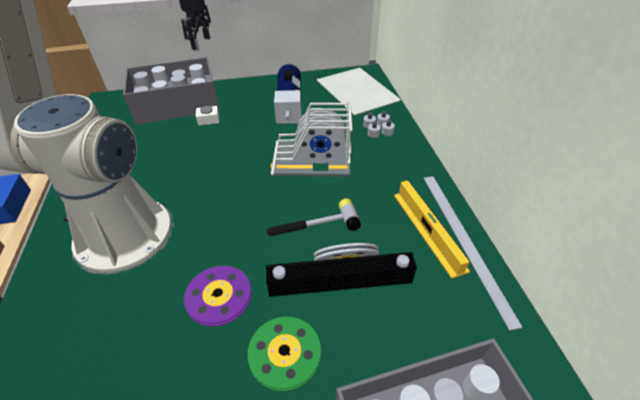

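View pics/top0.png

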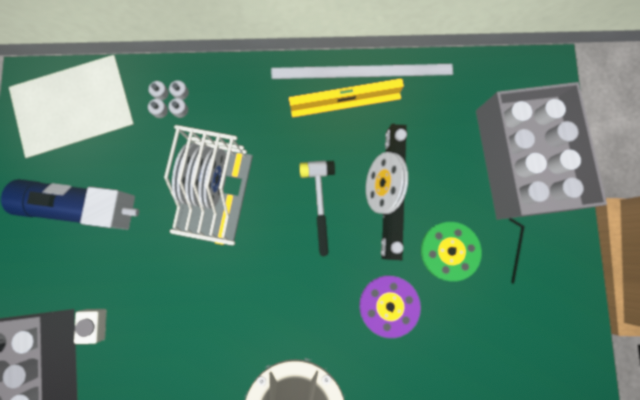

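Three discs have yellow hubs in the top view: grey at (383,182), green at (452,251) and purple at (390,306). Only the grey aluminium one leans on the black frame, so it is the one meant. The empty lane with the yellow strip looks to be the rack's right-hand lane in the top view, around (230,200). I'll confirm both in one enlarged crop.

Run:
```python
import cv2,numpy as np
t=cv2.imread("pics/top0.png");s=cv2.imread("pics/side0.png")
a=cv2.resize(t[115:255,155:260],None,fx=4,fy=4,interpolation=cv2.INTER_CUBIC)[:300*2]
b=cv2.resize(t[120:265,355:415],None,fx=4,fy=4,interpolation=cv2.INTER_CUBIC)[:280]
c=cv2.resize(s[95:185,262:362],None,fx=3.5,fy=3.5,interpolation=cv2.INTER_CUBIC)
H=600;o=np.zeros((H,800,3),np.uint8)
o[:560,:420]=a;o[:280,430:670]=b;o[282:282+c.shape[0],430:780]=c
cv2.imwrite("pics/crop1.png",o)
```

```text
(no output)
```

View pics/crop1.png

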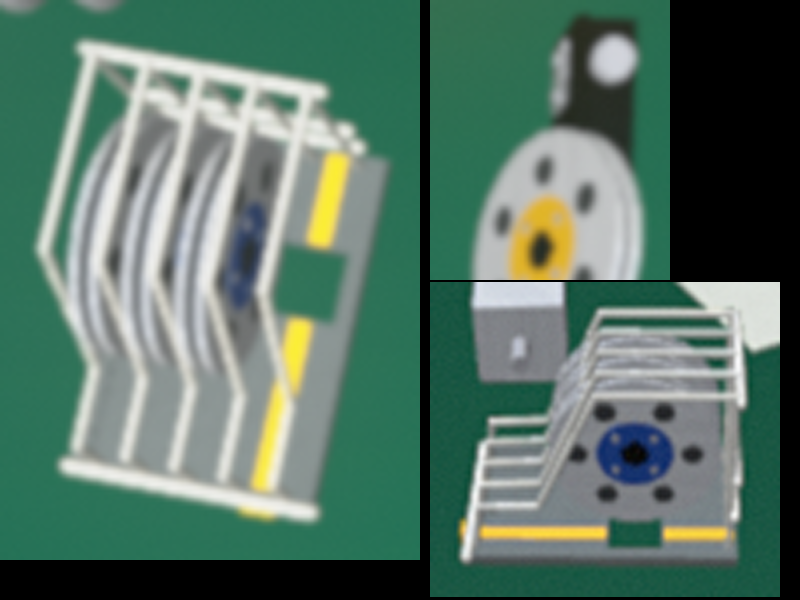

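The crop confirms both: the target is the grey pulley with the yellow hub, and the empty lane is the rightmost one (rack y = -46.5), with its slot gap at about (232,186) in the top view. Next I'll measure them.

```bash
cat > h.py <<'E'
import cv2,numpy as np
def load(n): 
    d=np.load(n); return d
def ray(d,px):
    px=np.atleast_2d(px).astype(float);M=d["mtx"];W=d["world_to_cam"];R=W[:3,:3];c=-R.T@W[:3,3]
    v=np.c_[(px-M[:2,2])/M[0,0],np.ones(len(px))]*[1,-1,-1]
    return c,v@R
def onz(d,px,z):
    c,v=ray(d,px);return c+v*((z-c[2])/v[:,2])[:,None]
def proj(d,P):
    W=d["world_to_cam"];p=np.atleast_2d(P)@W[:3,:3].T+W[:3,3];p=p*[1,-1,-1]
    return p[:,:2]/p[:,2:]*d["mtx"][0,0]+d["mtx"][:2,2]
def yellow(d,x0,x1,y0,y1):
    h=cv2.cvtColor(d["image"],cv2.COLOR_RGB2HSV);m=cv2.inRange(h,(18,110,110),(34,255,255))
    k=np.zeros_like(m);k[y0:y1,x0:x1]=m[y0:y1,x0:x1];return k
def blobs(m,amin=8):
    n,l,s,c=cv2.connectedComponentsWithStats(m)
    return [(s[i,4],c[i],np.argwhere(l==i)[:,::-1]) for i in range(1,n) if s[i,4]>=amin]
E
python3 - <<'E'
from h import *
t=load("pics/top0.npz");s=load("pics/side0.npz")
for d,nm,b in((t,"top",(205,255,140,250)),(s,"side",(265,360,150,180))):
    for a,c,p in blobs(yellow(d,*b)):
        w=onz(d,p,8.5)[:,:2];l=cv2.fitLine(w.astype(np.float32),cv2.DIST_L2,0,.01,.01).ravel()
        u=l[:2]*np.sign(l[0]);q=(w-l[2:])@u
        print(nm,a,c.round(1),"dir deg",np.degrees(np.arctan2(u[1],u[0])).round(2),"ends",(l[2:]+u*q.min()).round(1),(l[2:]+u*q.max()).round(1), "cen",w.mean(0).round(1))
m=yellow(t,365,412,150,215)
for a,c,p in blobs(m): print("hub",a,c.round(1),onz(t,c,74.7).round(1))
# idlers white top blobs, top view
g=cv2.cvtColor(t["image"],cv2.COLOR_RGB2HSV);w=cv2.inRange(g,(0,0,140),(180,60,255))
for x0,x1,y0,y1 in((388,412,122,148),(385,410,236,262)):
    k=np.zeros_like(w);k[y0:y1,x0:x1]=w[y0:y1,x0:x1]
    for a,c,p in blobs(k): print("idl",a,c.round(1),onz(t,c,85).round(1))
g=cv2.cvtColor(s["image"],cv2.COLOR_RGB2HSV);w=cv2.inRange(g,(0,0,130),(180,60,255))
for x0,x1,y0,y1 in((268,292,260,285),(392,415,252,272)):
    k=np.zeros_like(w);k[y0:y1,x0:x1]=w[y0:y1,x0:x1]
    for a,c,p in blobs(k): print("idl side",a,c.round(1),onz(s,c,85).round(1))
# pulley outline: wheel rim in top
k=np.zeros_like(m);g=cv2.cvtColor(t["image"],cv2.COLOR_RGB2HSV);k[145:220,360:412]=cv2.inRange(g,(0,0,95),(180,60,255))[145:220,360:412]
for a,c,p in blobs(k,200): print("pulley",a,c.round(1),p.min(0),p.max(0))
E
```

```text
top 142 [236.6 164.7] dir deg -12.31 ends [589.4 148.2] [651.9 134.6] cen [620.4 141.4]
top 83 [228.6 201.8] dir deg -4.41 ends [494.9 163.9] [539.8 160.4] cen [521.5 161.8]
top 84 [221.6 224.8] dir deg -11.1 ends [430.9 185.7] [495.  173.1] cen [461.9 179.6]
side 129 [294.9 166.3] dir deg -13.2 ends [430.5 184.4] [540.7 158.5] cen [488.6 170.7]
side 70 [337.3 166.5] dir deg -11.36 ends [592.6 148.5] [644.5 138.1] cen [617.8 143.5]
hub 297 [382.6 182.2] [[ 551.9 -230.2   74.7]]
idl 101 [400.6 134.3] [[ 669.  -278.6   85. ]]
idl 9 [388. 135.] [[ 667.9 -247.5   85. ]]
idl 106 [396.8 247.1] [[ 393.2 -254.2   85. ]]
idl side 116 [278.6 271.5] [[ 393.7 -262.6   85. ]]
idl side 117 [402.4 260.4] [[ 668.4 -287.1   85. ]]
pulley 1709 [387.5 182.9] [366 151] [407 214]
```

Call:
arm_command(
  deltas=[
    {"wz":-0.159},
    {"wz":-0.159},
    {"tx":-32,"ty":-46.6,"tz":-8.6},
    {"tx":-32,"ty":-46.6,"tz":-8.6},
    {"tx":-32,"ty":-46.6,"tz":-8.6},
    {"tx":-32,"ty":-46.6,"tz":-8.6},
    {"tx":-32,"ty":-46.6,"tz":-8.6},
    {"tx":-32,"ty":-46.6,"tz":-8.6},
  ],
)

```text
schema error: expected keys hand, tx, ty, tz, wx, wy, wz
```

Call:
arm_command(
  deltas=[
    {"tx":-32,"ty":-46.6,"tz":-8.6},
    {"tx":-32,"ty":-46.6,"tz":-8.6},
    {"hand":50},
  ],
)

```text
schema error: expected keys hand, tx, ty, tz, wx, wy, wz
```

```bash
cat >> h.py <<'E'
def snap(n,tag):
    from rig import r,imaging
    f=imaging.grab_frame(n);cv2.imwrite(f"pics/{n}{tag}.png",f["image"][...,::-1]);np.savez(f"pics/{n}{tag}.npz",**f);return f
def st():
    from rig import r
    s=r.sense();print({k:np.round(s[k],3).tolist() for k in("clock","qpos","eef_pos","tcp_rot","contact_force","opening","grasp_force")});return s
def delta(P,rpy):
    from rig import r
    from scipy.spatial.transform import Rotation as R
    s=r.sense();A=R.from_euler("xyz",s["tcp_rot"]);B=R.from_euler("xyz",rpy)
    print("t",A.inv().apply(np.array(P)-s["eef_pos"]).round(1),"rot",(A.inv()*B).as_rotvec().round(3), "t after rot",B.inv().apply(np.array(P)-s["eef_pos"]).round(1))
E
python3 - <<'E'
from h import *
st();f=snap("wrist","1");print(np.round(f["mtx"],1).tolist(),np.round(f["world_to_cam"],3).tolist())
E
```

```text
{'clock': 0.1, 'qpos': [1.162, 0.354, 1.634, 0.0, 1.155, -0.002], 'eef_pos': [247.117, 573.616, 230.628], 'tcp_rot': [-3.14, -0.0, 2.735], 'contact_force': [0.076, -0.45, -0.082], 'opening': 1.001, 'grasp_force': 0.0}
[[331.9, 0.0, 320.8], [0.0, 331.9, 202.7], [0.0, 0.0, 1.0]] [[0.394, 0.919, -0.001, -622.968], [-0.868, 0.372, -0.329, 43.38], [-0.302, 0.131, 0.944, -381.985], [0.0, 0.0, 0.0, 1.0]]
```

View pics/wrist1.png

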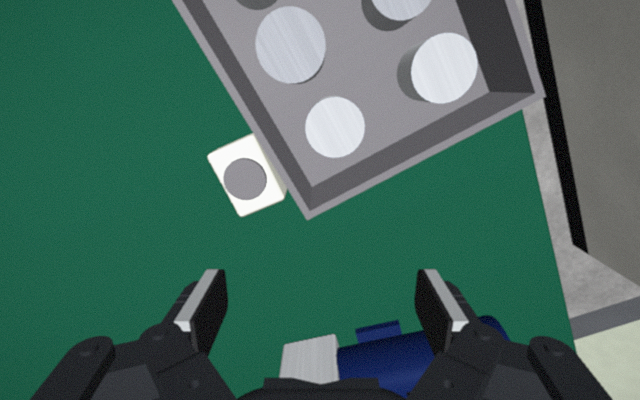

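Call:
arm_command(
  deltas=[
    {"hand":60,"tx":0,"ty":0,"tz":-40,"wx":0,"wy":0,"wz":-0.159},
    {"hand":60,"tx":0,"ty":0,"tz":-40,"wx":0,"wy":0,"wz":-0.159},
    {"hand":60,"tx":-42,"ty":-38.8,"tz":-3,"wx":0,"wy":0,"wz":0},
    {"hand":60,"tx":-42,"ty":-38.8,"tz":-3,"wx":0,"wy":0,"wz":0},
    {"hand":60,"tx":-42,"ty":-38.8,"tz":-3,"wx":0,"wy":0,"wz":0},
    {"hand":60,"tx":-42,"ty":-38.8,"tz":-3,"wx":0,"wy":0,"wz":0},
    {"hand":60,"tx":-42,"ty":-38.8,"tz":-3,"wx":0,"wy":0,"wz":0},
    {"hand":60,"tx":-42,"ty":-38.8,"tz":-3,"wx":0,"wy":0,"wz":0},
  ],
)

```text
clock: 1.15
eef_pos: [478.6, 318.2, 329.3]
tcp_rot: [3.142, -0.0, 3.053]
contact_force: [0.6, 0.4, -0.5]
opening: 0.704
grasp_force: 0.0
```

Call:
arm_command(
  deltas=[
    {"hand":60,"tx":-42,"ty":-38.8,"tz":-3,"wx":0,"wy":0,"wz":0},
    {"hand":60,"tx":-42,"ty":-38.8,"tz":-3,"wx":0,"wy":0,"wz":0},
    {"hand":60,"tx":-42,"ty":-38.8,"tz":-3,"wx":0,"wy":0,"wz":0},
    {"hand":60,"tx":-42,"ty":-38.8,"tz":-3,"wx":0,"wy":0,"wz":0},
    {"hand":60,"tx":0,"ty":0,"tz":0,"wx":0,"wy":0,"wz":0},
  ],
)

```text
clock: 1.78
eef_pos: [633.2, 147.2, 340.6]
tcp_rot: [-3.141, 0.0, 3.049]
contact_force: [0.1, 0.4, -0.1]
opening: 0.706
grasp_force: 0.0
```

Run:
```python
from h import *
st();f=snap("wrist","2")
print(proj(f,[[565.5,154.3,8],[467.9,175.8,8]]).round(0))
```

```text
{'clock': 1.775, 'qpos': [0.227, 0.315, 1.446, -0.001, 1.381, -1.251], 'eef_pos': [633.156, 147.171, 340.644], 'tcp_rot': [-3.141, 0.0, 3.049], 'contact_force': [0.116, 0.408, -0.099], 'opening': 0.706, 'grasp_force': 0.0}
[[322. 101.]
 [332.  20.]]
```

View pics/wrist2.png

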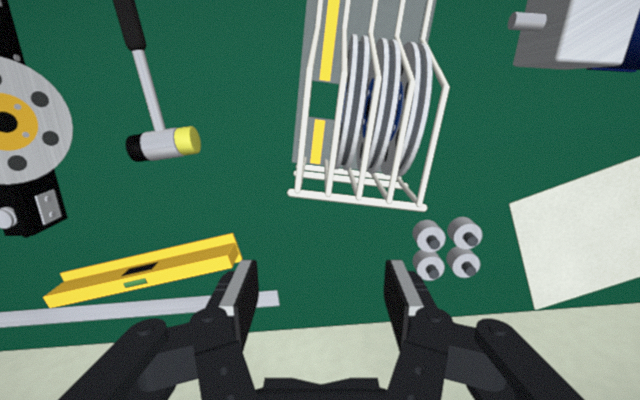

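The wrist view shows the strip from (330,0) to (317,163) with the slot gap at (323,99), against a predicted (322,101). The pulley hub is at (8,123). I'll refine the lane and pulley from this.

Run:
```python
from h import *
w=load("pics/wrist2.npz");t=load("pics/top0.npz")
for a,c,p in blobs(yellow(w,300,345,0,170),30):
    q=onz(w,p,8.5)[:,:2];l=cv2.fitLine(q.astype(np.float32),cv2.DIST_L2,0,.01,.01).ravel();u=l[:2]*np.sign(l[0]);k=(q-l[2:])@u
    print(a,c.round(1),np.degrees(np.arctan2(u[1],u[0])).round(2),(l[2:]+u*k.min()).round(1),(l[2:]+u*k.max()).round(1),"w",np.ptp(q@[-u[1],u[0]]).round(1))
for a,c,p in blobs(yellow(w,0,40,90,160),30): print("hub wrist",a,c.round(1),p[:,0].min(),onz(w,c,74.7).round(1))
# front edge of slot / green gap along strip
```

```text
915 [329.   39.2] -12.2 [445.4 179.2] [538.8 159. ] w 14.7
455 [317.1 141.1] -12.09 [589.4 148.2] [650.6 135.1] w 14.6
hub wrist 1353 [ 17.3 123.4] 0 [[ 555.1 -214.8   74.7]]
```

Call:
arm_command(
  deltas=[
    {"hand":50,"tx":-6,"ty":-54.3,"tz":0,"wx":0,"wy":0,"wz":0},
    {"hand":50,"tx":-6,"ty":-54.3,"tz":0,"wx":0,"wy":0,"wz":0},
    {"hand":50,"tx":-6,"ty":-54.3,"tz":0,"wx":0,"wy":0,"wz":0},
    {"hand":50,"tx":-6,"ty":-54.3,"tz":0,"wx":0,"wy":0,"wz":0},
    {"hand":50,"tx":-6,"ty":-54.3,"tz":0,"wx":0,"wy":0,"wz":0},
    {"hand":50,"tx":-6,"ty":-54.3,"tz":0,"wx":0,"wy":0,"wz":0},
    {"hand":50,"tx":-6,"ty":-54.3,"tz":0,"wx":0,"wy":0,"wz":0},
    {"hand":50,"tx":0,"ty":0,"tz":0,"wx":0,"wy":0,"wz":0},
  ],
)

```text
clock: 2.82
eef_pos: [638.8, -233.9, 340.7]
tcp_rot: [-3.141, -0.001, 3.05]
contact_force: [-0.4, 1.1, -0.0]
opening: 0.584
grasp_force: 0.0
```

Run:
```python
from h import *
st();w=snap("wrist","3")
print("pred",proj(w,[[551.9,-230.2,74.7],[393.5,-258,78],[668.5,-283,78]]).round(0))
m=yellow(w,0,640,0,300)
for a,c,p in blobs(m,30): print("yel",a,c.round(1),onz(w,c,74.7).round(1))
h=cv2.cvtColor(w["image"],cv2.COLOR_RGB2HSV)
k=cv2.inRange(h,(0,0,100),(180,60,255));k[260:]=0
for a,c,p in blobs(k,300): print("grey",a,c.round(1),p.min(0),p.max(0))
```

```text
{'clock': 2.825, 'qpos': [-0.353, 0.366, 1.375, -0.0, 1.402, -1.832], 'eef_pos': [638.776, -233.877, 340.711], 'tcp_rot': [-3.141, -0.001, 3.05], 'contact_force': [-0.444, 1.142, -0.048], 'opening': 0.584, 'grasp_force': 0.0}
pred [[318.  87.]
 [276. -77.]
 [285. 187.]]
yel 561 [624.4  23.2] [[516.4 111.1  74.7]]
yel 968 [317.9  84.8] [[ 549.8 -230.3   74.7]]
yel 447 [592.  109.2] [[606.2  92.   74.7]]
yel 438 [469.3 109.1] [[593.  -53.4  74.7]]
yel 7027 [387.5 246.6] [[ 766.1 -154.7   74.7]]
grey 5679 [609.7  86.2] [560   0] [639 147]
grey 6448 [304.7  80.3] [271  12] [342 151]
grey 2108 [440.1  85.2] [422  13] [462 130]
grey 12062 [ 35.9 183.4] [ 0 28] [106 259]
grey 398 [288.  188.3] [277 177] [298 199]
```

View pics/wrist3.png

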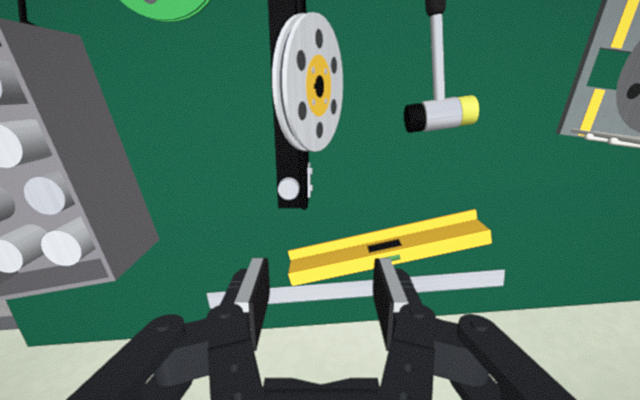

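Run:
```python
from h import *
delta([544.6,-297.7,200.9],[2.705,0,3.053])
```

```text
t [ 87.9 -74.1 139.9] rot [-0.436 -0.001 -0.002] t after rot [  88.1 -126.1   95.5]
```

Call:
arm_command(
  deltas=[
    {"hand":50,"tx":0,"ty":0,"tz":0,"wx":-0.1453,"wy":0,"wz":0},
    {"hand":50,"tx":0,"ty":0,"tz":0,"wx":-0.1453,"wy":0,"wz":0},
    {"hand":50,"tx":0,"ty":0,"tz":0,"wx":-0.1453,"wy":0,"wz":-0.002},
    {"hand":50,"tx":22,"ty":-31.5,"tz":23.9,"wx":0,"wy":0,"wz":0},
    {"hand":50,"tx":22,"ty":-31.5,"tz":23.9,"wx":0,"wy":0,"wz":0},
    {"hand":50,"tx":22,"ty":-31.5,"tz":23.9,"wx":0,"wy":0,"wz":0},
    {"hand":50,"tx":22,"ty":-31.5,"tz":23.9,"wx":0,"wy":0,"wz":0},
    {"hand":50,"tx":0,"ty":0,"tz":0,"wx":0,"wy":0,"wz":0},
  ],
)

```text
clock: 3.88
eef_pos: [543.5, -295.7, 199.0]
tcp_rot: [2.703, -0.004, 3.055]
contact_force: [0.1, 1.5, 0.5]
opening: 0.583
grasp_force: 0.0
```

Run:
```python
from h import *
delta([548.8,-251.4,101.2],[2.705,0,3.053])
```

```text
t [ -1.9  -1.3 107.5] rot [ 0.002 -0.005 -0.   ] t after rot [ -1.4  -1.  107.5]
```

Call:
arm_command(
  deltas=[
    {"hand":50,"tx":-1.9,"ty":-1.3,"tz":30,"wx":0,"wy":0,"wz":0},
    {"hand":50,"tx":0,"ty":0,"tz":30,"wx":0,"wy":0,"wz":0},
    {"hand":50,"tx":0,"ty":0,"tz":25,"wx":0,"wy":0,"wz":0},
    {"hand":50,"tx":0,"ty":0,"tz":22,"wx":0,"wy":0,"wz":0},
    {"hand":50,"tx":0,"ty":0,"tz":0,"wx":0,"wy":0,"wz":0},
    {"hand":28,"tx":0,"ty":0,"tz":0,"wx":0,"wy":0,"wz":0},
    {"hand":28,"tx":0,"ty":0,"tz":0,"wx":0,"wy":0,"wz":0},
  ],
)

```text
clock: 4.75
eef_pos: [552.1, -254.7, 105.2]
tcp_rot: [2.707, 0.003, 3.055]
contact_force: [0.7, -0.7, -0.4]
opening: 0.326
grasp_force: 0.0
```

Run:
```python
from h import *
st();w=snap("wrist","4");delta([548.8,-251.4,101.2],[2.705,0,3.053])
```

```text
{'clock': 4.75, 'qpos': [-0.639, 0.59, 1.643, 0.401, 1.176, -2.329], 'eef_pos': [552.085, -254.715, 105.172], 'tcp_rot': [2.707, 0.003, 3.055], 'contact_force': [0.712, -0.746, -0.416], 'opening': 0.326, 'grasp_force': 0.0}
t [3.3 1.2 4.6] rot [-0.002  0.001  0.002] t after rot [3.3 1.2 4.7]
```

View pics/wrist4.png

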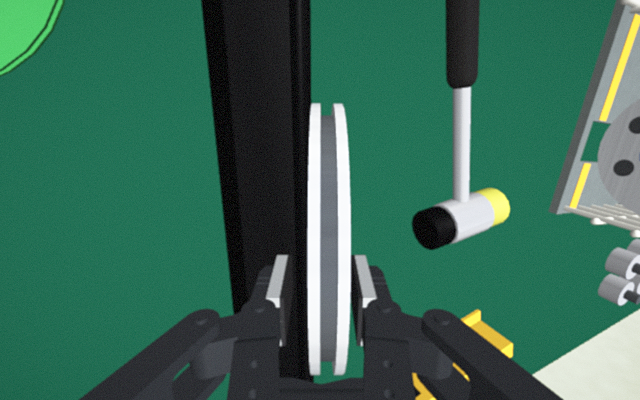

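The pulley is between the pads. Its rim spans columns 307–350, with the left pad at about 285 and the right pad at about 356, so I'll shift about 2.5 mm in +y, go slightly deeper and close.

Call:
arm_command(
  deltas=[
    {"hand":28,"tx":2,"ty":2.5,"tz":4,"wx":0,"wy":0,"wz":0},
    {"hand":28,"tx":0,"ty":0,"tz":0,"wx":0,"wy":0,"wz":0},
    {"hand":5,"tx":0,"ty":0,"tz":0,"wx":0,"wy":0,"wz":0},
    {"hand":5,"tx":0,"ty":0,"tz":0,"wx":0,"wy":0,"wz":0},
    {"hand":5,"tx":0,"ty":0,"tz":0,"wx":0,"wy":0,"wz":0},
    {"hand":5,"tx":0,"ty":0,"tz":0,"wx":0,"wy":0,"wz":0},
  ],
  squeeze=70,
)

```text
clock: 5.55
eef_pos: [549.4, -249.9, 101.3]
tcp_rot: [2.705, 0.0, 3.055]
contact_force: [0.7, 3.4, 2.1]
opening: 0.178
grasp_force: 68.3
```

Call:
arm_command(
  deltas=[
    {"hand":5,"tx":0,"ty":0,"tz":-20,"wx":0,"wy":0,"wz":0},
    {"hand":5,"tx":0,"ty":0,"tz":-40,"wx":0,"wy":0,"wz":0},
    {"hand":5,"tx":0,"ty":0,"tz":-50,"wx":0,"wy":0,"wz":0},
    {"hand":5,"tx":0,"ty":0,"tz":-50,"wx":0,"wy":0,"wz":0},
    {"hand":5,"tx":0,"ty":0,"tz":-40,"wx":0.109,"wy":0,"wz":0},
    {"hand":5,"tx":0,"ty":0,"tz":-20,"wx":0.109,"wy":0,"wz":0},
    {"hand":5,"tx":0,"ty":0,"tz":0,"wx":0.109,"wy":0,"wz":0},
    {"hand":5,"tx":0,"ty":0,"tz":0,"wx":0.109,"wy":0,"wz":0},
  ],
)

```text
clock: 6.55
eef_pos: [541.1, -341.9, 302.7]
tcp_rot: [-3.137, 0.002, 3.053]
contact_force: [-0.5, 0.2, -6.7]
opening: 0.175
grasp_force: 69.4
```

```bash
cat >> h.py <<'E'
a=-0.213;S0=np.array([564.6,153.8,0]);SX=np.array([np.cos(a),np.sin(a),0]);SY=np.array([-np.sin(a),np.cos(a),0])
def strip(x,y,z): return S0+SX*x+SY*y+np.array([0,0,z])
E
python3 - <<'E'
from h import *
st()
for n in("top","side"):
    d=load(f"pics/{n}0.npz");g=d["image"].min(2)
    for x,z in((-146,9),(-134,52),(-134,9)):
        v=[]
        for y in(-8,-4,0,4,8,23,27,31,35,39):
            u,w=proj(d,strip(x,y,z))[0];u,w=int(round(u)),int(round(w));v.append(int(g[w-1:w+2,u-1:u+2].max()))
        print(n,x,z,v)
delta(strip(-92,0,300),[np.pi,0,np.pi-.213])
E
```

```text
{'clock': 6.55, 'qpos': [-0.564, 0.318, 1.522, -0.004, 1.297, -2.046], 'eef_pos': [541.117, -341.865, 302.726], 'tcp_rot': [-3.137, 0.002, 3.053], 'contact_force': [-0.521, 0.248, -6.719], 'opening': 0.175, 'grasp_force': 69.43}
top -146 9 [231, 230, 231, 231, 230, 230, 231, 231, 230, 229]
top -134 52 [138, 138, 143, 144, 171, 157, 145, 148, 145, 160]
top -134 9 [210, 210, 140, 115, 143, 204, 214, 214, 157, 144]
side -146 9 [231, 231, 228, 229, 229, 226, 226, 226, 230, 230]
side -134 52 [230, 227, 227, 229, 229, 232, 226, 226, 227, 228]
side -134 9 [126, 122, 92, 130, 130, 127, 127, 177, 187, 187]
t [111.5 507.3   0. ] rot [-0.005  0.002  0.125] t after rot [173.8 489.4   2.7]
```

Call:
arm_command(
  deltas=[
    {"hand":5,"tx":12,"ty":56,"tz":0,"wx":-0.005,"wy":0.002,"wz":0},
    {"hand":5,"tx":12,"ty":56,"tz":0,"wx":0,"wy":0,"wz":0},
    {"hand":5,"tx":12,"ty":56,"tz":0,"wx":0,"wy":0,"wz":0},
    {"hand":5,"tx":12,"ty":56,"tz":0,"wx":0,"wy":0,"wz":0},
    {"hand":5,"tx":12,"ty":56,"tz":0,"wx":0,"wy":0,"wz":0},
    {"hand":5,"tx":12,"ty":56,"tz":0,"wx":0,"wy":0,"wz":0},
    {"hand":5,"tx":12,"ty":56,"tz":0,"wx":0,"wy":0,"wz":0},
    {"hand":5,"tx":12,"ty":56,"tz":0,"wx":0,"wy":0,"wz":0},
  ],
)

```text
clock: 7.55
eef_pos: [484.5, 115.0, 304.3]
tcp_rot: [3.137, 0.0, 3.054]
contact_force: [1.0, -0.8, -6.1]
opening: 0.176
grasp_force: 70.5
```

Call:
arm_command(
  deltas=[
    {"hand":5,"tx":15,"ty":56,"tz":0,"wx":0,"wy":0,"wz":0},
    {"hand":5,"tx":0,"ty":0,"tz":0,"wx":0,"wy":0,"wz":0.125},
    {"hand":5,"tx":0,"ty":0,"tz":0,"wx":0,"wy":0,"wz":0},
  ],
)

```text
clock: 7.92
eef_pos: [474.6, 171.0, 304.2]
tcp_rot: [3.137, -0.001, 2.931]
contact_force: [0.5, 0.2, -5.9]
opening: 0.18
grasp_force: 72.0
```

Run:
```python
from h import *
st();delta(strip(-92,0,200),[np.pi,0,np.pi-.213])
snap("wrist","5")
```

```text
{'clock': 7.925, 'qpos': [0.34, 0.095, 1.799, 0.004, 1.246, -1.022], 'eef_pos': [474.626, 171.029, 304.19], 'tcp_rot': [3.137, -0.001, 2.931], 'contact_force': [0.484, 0.238, -5.913], 'opening': 0.18, 'grasp_force': 71.979}
t [  0.3   1.7 104.2] rot [ 0.004 -0.001  0.003] t after rot [  0.4   2.2 104.2]
```

View pics/wrist5.png

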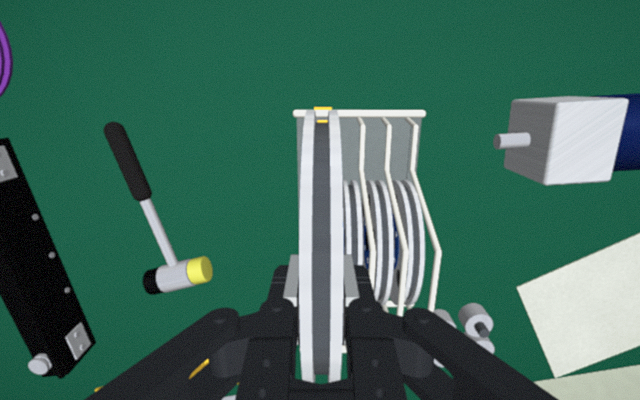

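The wheel hangs upright in the grip. Its centre line at about column 323 lines up with the strip end at (322,113), so only about 1.5 mm in y needs correcting before lowering.

Call:
arm_command(
  deltas=[
    {"hand":5,"tx":0.3,"ty":1.7,"tz":30,"wx":0.004,"wy":0,"wz":0.003},
    {"hand":5,"tx":0,"ty":0,"tz":40,"wx":0,"wy":0,"wz":0},
    {"hand":5,"tx":0,"ty":0,"tz":34,"wx":0,"wy":0,"wz":0},
    {"hand":5,"tx":0,"ty":0,"tz":0,"wx":0,"wy":0,"wz":0},
    {"hand":5,"tx":0,"ty":0,"tz":0,"wx":0,"wy":0,"wz":0},
  ],
)

```text
clock: 8.6
eef_pos: [475.7, 172.6, 201.2]
tcp_rot: [3.14, -0.0, 2.927]
contact_force: [0.9, 0.6, -5.9]
opening: 0.175
grasp_force: 72.0
```

Run:
```python
from h import *
st();delta(strip(-92,0,115.4),[np.pi,0,np.pi-.213])
f=snap("wrist","6");t=snap("top","6");s=snap("side","6")
for d,n in((f,"w"),):
    for a,c,p in blobs(yellow(d,300,345,0,200),15):
        q=onz(d,p,8.5);print(n,a,c.round(1),((q-S0)@SX).mean().round(1),((q-S0)@SY).mean().round(1))
g=cv2.cvtColor(s["image"],cv2.COLOR_BGR2RGB)
x,y=proj(s,strip(-60,0,100))[0].astype(int)
c=cv2.resize(g[y-70:y+50,x-80:x+80],None,fx=4.5,fy=4.5,interpolation=cv2.INTER_CUBIC);cv2.imwrite("pics/c6.png",c)
```

```text
{'clock': 8.6, 'qpos': [0.344, 0.202, 1.915, 0.002, 1.024, -1.012], 'eef_pos': [475.698, 172.643, 201.23], 'tcp_rot': [3.14, -0.0, 2.927], 'contact_force': [0.886, 0.636, -5.895], 'opening': 0.175, 'grasp_force': 71.987}
t [ 1.1  0.2 85.8] rot [ 0.002 -0.    -0.002] t after rot [ 1.1  0.4 85.8]
w 49 [321.6 112.6] -153.5 -0.4
```

View pics/c6.png

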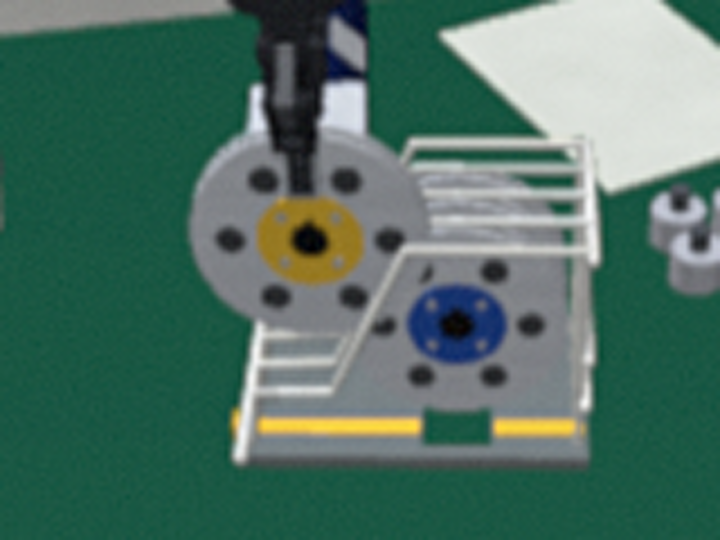

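The side crop shows the wheel upright over the mouth, hub at crop (310,238), clear of the parked pulleys. I'll lower it.

Call:
arm_command(
  deltas=[
    {"hand":5,"tx":1,"ty":0.3,"tz":25,"wx":0,"wy":0,"wz":0},
    {"hand":5,"tx":0,"ty":0,"tz":25,"wx":0,"wy":0,"wz":0},
    {"hand":5,"tx":0,"ty":0,"tz":18,"wx":0,"wy":0,"wz":0},
    {"hand":5,"tx":0,"ty":0,"tz":10,"wx":0,"wy":0,"wz":0},
    {"hand":5,"tx":0,"ty":0,"tz":0,"wx":0,"wy":0,"wz":0},
    {"hand":5,"tx":0,"ty":0,"tz":0,"wx":0,"wy":0,"wz":0},
  ],
)

```text
clock: 9.5
eef_pos: [474.2, 173.8, 122.7]
tcp_rot: [3.14, -0.001, 2.927]
contact_force: [0.3, -1.0, -6.2]
opening: 0.18
grasp_force: 72.0
```

Call:
arm_command(
  deltas=[
    {"hand":5,"tx":0,"ty":0,"tz":2,"wx":0,"wy":0,"wz":0},
    {"hand":5,"tx":0,"ty":0,"tz":2,"wx":0,"wy":0,"wz":0},
    {"hand":5,"tx":0,"ty":0,"tz":1,"wx":0,"wy":0,"wz":0},
    {"hand":5,"tx":0,"ty":0,"tz":0,"wx":0,"wy":0,"wz":0},
  ],
)

```text
clock: 10.0
eef_pos: [473.6, 173.6, 117.0]
tcp_rot: [3.141, -0.002, 2.927]
contact_force: [-0.5, -0.2, -3.8]
opening: 0.179
grasp_force: 72.4
```

Run:
```python
from h import *
st();delta(strip(-92,0,115.4),[np.pi,0,np.pi-.213])
s=snap("side","7")
u,v=proj(s,strip(-92,0,83))[0].astype(int)
for a,c,p in blobs(yellow(s,u-20,u+20,v-20,v+20),15):
    # plane of near face y=-8
    C,V=ray(s,c);k=((strip(0,-8,0)-C)@SY)/(V[0]@SY);q=C+V[0]*k-S0;print(a,c,q@SX,q[2])
```

```text
{'clock': 10.0, 'qpos': [0.347, 0.316, 1.988, 0.002, 0.839, -1.01], 'eef_pos': [473.602, 173.623, 116.971], 'tcp_rot': [3.141, -0.002, 2.927], 'contact_force': [-0.461, -0.234, -3.753], 'opening': 0.179, 'grasp_force': 72.422}
t [-1.1 -0.1  1.6] rot [ 0.001 -0.002 -0.002] t after rot [-1.1 -0.1  1.6]
191 [286.79581152 147.98429319] -96.96264733938143 86.41370956197909
```

Call:
arm_command(
  deltas=[
    {"hand":5,"tx":0,"ty":0,"tz":0.7,"wx":0,"wy":0,"wz":0},
    {"hand":5,"tx":0,"ty":0,"tz":0,"wx":0,"wy":0,"wz":0},
  ],
)

```text
clock: 10.3
eef_pos: [473.9, 173.7, 116.9]
tcp_rot: [3.14, -0.001, 2.927]
contact_force: [-2.6, -1.0, 5.5]
opening: 0.177
grasp_force: 73.9
```

Contact: the force went from -6 to +5 N. I'll let go gently and symmetrically.

Call:
arm_command(
  deltas=[
    {"hand":20,"tx":0,"ty":0,"tz":0,"wx":0,"wy":0,"wz":0},
    {"hand":24,"tx":0,"ty":0,"tz":0,"wx":0,"wy":0,"wz":0},
    {"hand":30,"tx":0,"ty":0,"tz":0,"wx":0,"wy":0,"wz":0},
    {"hand":34,"tx":0,"ty":0,"tz":0,"wx":0,"wy":0,"wz":0},
    {"hand":38,"tx":0,"ty":0,"tz":0,"wx":0,"wy":0,"wz":0},
    {"hand":38,"tx":0,"ty":0,"tz":0,"wx":0,"wy":0,"wz":0},
  ],
  squeeze=20,
)

```text
clock: 11.05
eef_pos: [473.5, 173.5, 116.1]
tcp_rot: [3.141, -0.002, 2.927]
contact_force: [-0.1, -0.2, 0.3]
opening: 0.445
grasp_force: 0.0
```

Run:
```python
from h import *
st()
s=snap("side","8");w=snap("wrist","8")
for i in range(2):
    s=snap("side",f"8{i}")
    for a,c,p in blobs(yellow(s,260,320,120,160),40):
        C,V=ray(s,c);k=((strip(0,-8,0)-C)@SY)/(V[0]@SY);q=C+V[0]*k-S0;print(a,c,q@SX,q[2])
x=np.hstack([cv2.resize(cv2.imread("pics/side81.png")[90:190,255:370],None,fx=3.4,fy=4,interpolation=2),cv2.imread("pics/wrist8.png")[:400,120:520]])
cv2.imwrite("pics/c8.png",x)
```

```text
{'clock': 11.05, 'qpos': [0.347, 0.318, 1.988, 0.002, 0.837, -1.01], 'eef_pos': [473.518, 173.549, 116.07], 'tcp_rot': [3.141, -0.002, 2.927], 'contact_force': [-0.139, -0.192, 0.331], 'opening': 0.445, 'grasp_force': 0.0}
176 [286.85795455 148.52272727] -96.9184179587021 84.4142090535654
177 [286.88700565 148.51412429] -96.82978212983414 84.44697458304188
```

View pics/c8.png

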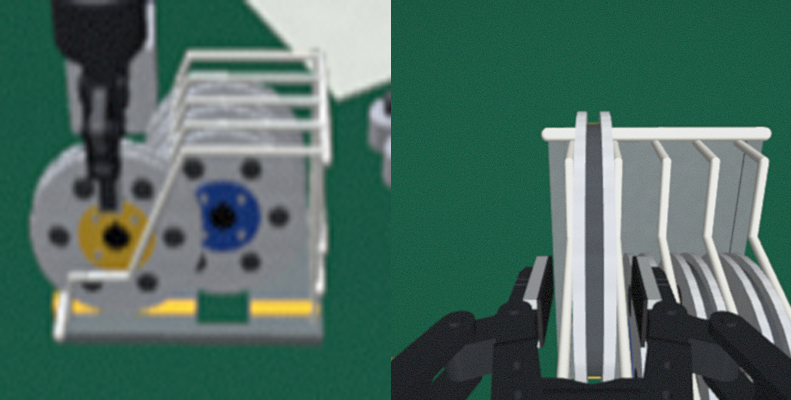

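The wheel stands alone in the mouth: hub at strip x ≈ -95, z ≈ 84, between the wires, with no pad force. Next I'll raise the open fingers, go in front of it, shut them and lower to push height.

Call:
arm_command(
  deltas=[
    {"hand":38,"tx":0,"ty":0,"tz":-10,"wx":0,"wy":0,"wz":0},
    {"hand":38,"tx":0,"ty":0,"tz":-30,"wx":0,"wy":0,"wz":0},
    {"hand":38,"tx":0,"ty":0,"tz":-40,"wx":0,"wy":0,"wz":0},
    {"hand":20,"tx":40,"ty":0,"tz":0,"wx":0,"wy":0,"wz":0},
    {"hand":0,"tx":40,"ty":0,"tz":0,"wx":0,"wy":0,"wz":0},
    {"hand":0,"tx":38,"ty":0,"tz":0,"wx":0,"wy":0,"wz":0},
    {"hand":0,"tx":0,"ty":0,"tz":0,"wx":0,"wy":0,"wz":0},
    {"hand":0,"tx":0,"ty":0,"tz":0,"wx":0,"wy":0,"wz":0},
  ],
)

```text
clock: 12.25
eef_pos: [359.2, 199.0, 197.1]
tcp_rot: [3.14, -0.0, 2.927]
contact_force: [-0.1, 0.8, 0.7]
opening: -0.002
grasp_force: 0.0
```

```bash
cat >> h.py <<'E'
def hub(tag):
    s=snap("side",tag)
    for a,c,p in blobs(yellow(s,260,350,120,158),40):
        C,V=ray(s,c);k=((strip(0,-8,0)-C)@SY)/(V[0]@SY);q=C+V[0]*k-S0;print("hub",a,c.round(1),(q@SX).round(1),q[2].round(1))
def tcp():
    from rig import r
    q=r.sense()["eef_pos"]-S0;print("tcp strip",(q@SX).round(1),(q@SY).round(1),q[2].round(1))
E
python3 - <<'E'
from h import *
st();tcp();hub("9");delta(strip(-208,0,86),[np.pi,0,np.pi-.213])
E
```

```text
{'clock': 12.25, 'qpos': [0.501, 0.053, 2.102, 0.002, 0.985, -0.857], 'eef_pos': [359.228, 198.999, 197.093], 'tcp_rot': [3.14, -0.0, 2.927], 'contact_force': [-0.14, 0.768, 0.701], 'opening': -0.002, 'grasp_force': 0.0}
tcp strip -210.3 0.8 197.1
hub 200 [286.9 147.7] -96.5 87.3
t [ -2.1  -0.9 110.9] rot [ 0.002 -0.001 -0.002] t after rot [ -2.   -0.7 110.9]
```

Call:
arm_command(
  deltas=[
    {"hand":0,"tx":0,"ty":-0.8,"tz":40,"wx":0,"wy":0,"wz":0},
    {"hand":0,"tx":0,"ty":0,"tz":40,"wx":0,"wy":0,"wz":0},
    {"hand":0,"tx":0,"ty":0,"tz":29,"wx":0,"wy":0,"wz":0},
    {"hand":0,"tx":-8,"ty":0,"tz":0,"wx":0,"wy":0,"wz":0},
    {"hand":0,"tx":-8,"ty":0,"tz":0,"wx":0,"wy":0,"wz":0},
    {"hand":0,"tx":-6,"ty":0,"tz":0,"wx":0,"wy":0,"wz":0},
    {"hand":0,"tx":-6,"ty":0,"tz":0,"wx":0,"wy":0,"wz":0},
    {"hand":0,"tx":-6,"ty":0,"tz":0,"wx":0,"wy":0,"wz":0},
  ],
)

```text
clock: 13.3
eef_pos: [391.9, 190.7, 87.8]
tcp_rot: [3.14, -0.001, 2.927]
contact_force: [-4.8, 2.5, 3.6]
opening: -0.001
grasp_force: 2.6
```

Run:
```python
from h import *
st();tcp();hub("10")
```

```text
{'clock': 13.3, 'qpos': [0.448, 0.275, 2.147, 0.003, 0.72, -0.91], 'eef_pos': [391.886, 190.742, 87.766], 'tcp_rot': [3.14, -0.001, 2.927], 'contact_force': [-4.801, 2.503, 3.597], 'opening': -0.001, 'grasp_force': 2.584}
tcp strip -176.6 -0.4 87.8
hub 197 [286.9 147.8] -96.6 87.1
```

Call:
arm_command(
  deltas=[
    {"hand":0,"tx":-4,"ty":0,"tz":0,"wx":0,"wy":0,"wz":0},
    {"hand":0,"tx":-4,"ty":0,"tz":0,"wx":0,"wy":0,"wz":0},
    {"hand":0,"tx":-4,"ty":0,"tz":0,"wx":0,"wy":0,"wz":0},
    {"hand":0,"tx":-4,"ty":0,"tz":0,"wx":0,"wy":0,"wz":0},
  ],
)

```text
clock: 13.85
eef_pos: [407.1, 187.3, 87.2]
tcp_rot: [3.141, -0.002, 2.927]
contact_force: [-0.2, -0.3, 0.3]
opening: -0.0
grasp_force: 0.1
```

Run:
```python
from h import *
st();tcp();hub("11")
```

```text
{'clock': 13.85, 'qpos': [0.427, 0.292, 2.122, 0.002, 0.728, -0.931], 'eef_pos': [407.085, 187.267, 87.202], 'tcp_rot': [3.141, -0.002, 2.927], 'contact_force': [-0.187, -0.294, 0.276], 'opening': -0.0, 'grasp_force': 0.133}
tcp strip -161.0 -0.6 87.2
hub 140 [289.9 147.1] -87.6 89.7
hub 75 [301.1 151.1] -55.1 75.3
```

Call:
arm_command(
  deltas=[
    {"hand":0,"tx":-4,"ty":0.3,"tz":0,"wx":0,"wy":0,"wz":0},
    {"hand":0,"tx":-4,"ty":0,"tz":0,"wx":0,"wy":0,"wz":0},
    {"hand":0,"tx":-4,"ty":0,"tz":0,"wx":0,"wy":0,"wz":0},
    {"hand":0,"tx":-4,"ty":0,"tz":0,"wx":0,"wy":0,"wz":0},
    {"hand":0,"tx":-4,"ty":0,"tz":0,"wx":0,"wy":0,"wz":0},
    {"hand":0,"tx":-4,"ty":0,"tz":0,"wx":0,"wy":0,"wz":0},
    {"hand":0,"tx":-4,"ty":0,"tz":0,"wx":0,"wy":0,"wz":0},
    {"hand":0,"tx":-4,"ty":0,"tz":0,"wx":0,"wy":0,"wz":0},
  ],
)

```text
clock: 14.9
eef_pos: [438.5, 180.7, 87.2]
tcp_rot: [3.141, -0.002, 2.927]
contact_force: [-0.8, 0.5, -0.3]
opening: -0.001
grasp_force: 0.2
```

```bash
sed -i 's/    for a,c,p in blobs(yellow(s,260,350,120,158),40):/    for a,c,p in [(0,np.argwhere(yellow(s,260,350,120,158)).mean(0)[::-1],0)]:/' h.py
python3 - <<'E'
from h import *
st();tcp();hub("12")
E
```

```text
{'clock': 14.9, 'qpos': [0.387, 0.326, 2.069, 0.002, 0.748, -0.971], 'eef_pos': [438.465, 180.738, 87.173], 'tcp_rot': [3.141, -0.002, 2.927], 'contact_force': [-0.757, 0.514, -0.328], 'opening': -0.001, 'grasp_force': 0.16}
tcp strip -129.0 -0.3 87.2
hub 0 [306.2 149.3] -39.6 81.9
```

Call:
arm_command(
  deltas=[
    {"hand":0,"tx":-4,"ty":0,"tz":0,"wx":0,"wy":0,"wz":0},
    {"hand":0,"tx":-4,"ty":0,"tz":0,"wx":0,"wy":0,"wz":0},
    {"hand":0,"tx":-4,"ty":0,"tz":0,"wx":0,"wy":0,"wz":0},
    {"hand":0,"tx":-4,"ty":0,"tz":0,"wx":0,"wy":0,"wz":0},
    {"hand":0,"tx":-4,"ty":0,"tz":0,"wx":0,"wy":0,"wz":0},
    {"hand":0,"tx":-4,"ty":0,"tz":0,"wx":0,"wy":0,"wz":0},
    {"hand":0,"tx":-4,"ty":0,"tz":0,"wx":0,"wy":0,"wz":0},
    {"hand":0,"tx":-4,"ty":0,"tz":0,"wx":0,"wy":0,"wz":0},
  ],
)

```text
clock: 15.95
eef_pos: [469.7, 173.9, 87.1]
tcp_rot: [3.141, -0.002, 2.927]
contact_force: [0.1, 0.2, -0.3]
opening: -0.001
grasp_force: 0.0
```

Run:
```python
from h import *
st();tcp();hub("13")
```

```text
{'clock': 15.95, 'qpos': [0.35, 0.359, 2.014, 0.002, 0.77, -1.007], 'eef_pos': [469.729, 173.883, 87.095], 'tcp_rot': [3.141, -0.002, 2.927], 'contact_force': [0.133, 0.154, -0.299], 'opening': -0.001, 'grasp_force': 0.0}
tcp strip -97.0 -0.4 87.1
hub 0 [321.8 149.2] 6.7 83.0
```

Call:
arm_command(
  deltas=[
    {"hand":0,"tx":10,"ty":0,"tz":0,"wx":0,"wy":0,"wz":0},
    {"hand":0,"tx":30,"ty":0,"tz":0,"wx":0,"wy":0,"wz":0},
    {"hand":0,"tx":40,"ty":0,"tz":-20,"wx":0,"wy":0,"wz":0},
    {"hand":0,"tx":50,"ty":0,"tz":-40,"wx":0,"wy":0,"wz":0},
    {"hand":0,"tx":0,"ty":0,"tz":0,"wx":0,"wy":0,"wz":0},
    {"hand":0,"tx":0,"ty":0,"tz":0,"wx":0,"wy":0,"wz":0},
  ],
)

```text
clock: 16.75
eef_pos: [343.8, 201.6, 146.5]
tcp_rot: [3.14, -0.001, 2.928]
contact_force: [0.9, 0.8, 0.3]
opening: 0.001
grasp_force: 0.0
```

Run:
```python
from h import *
st();tcp();hub("14")
s=load("pics/side14.npz");h=cv2.cvtColor(s["image"],cv2.COLOR_RGB2HSV)
# hub colour rows/cols, and axle-hole (dark) blob
m=yellow(s,260,350,120,158);p=np.argwhere(m);print("yellow bbox",p.min(0)[::-1],p.max(0)[::-1])
d=cv2.inRange(h,(0,0,0),(180,255,45));k=np.zeros_like(d);k[135:162,308:335]=d[135:162,308:335]
for n,dd,b in(("now",s,k),):
  for A,c,_ in blobs(k,6):
    C,V=ray(dd,c);q=C+V[0]*(((strip(0,-8,0)-C)@SY)/(V[0]@SY))-S0;print("hole",A,c.round(1),(q@SX).round(1),q[2].round(1))
print("expect home hole px",proj(s,strip(0,-8,79)).round(1))
# rim in top view: front-most/back-most light pixels of the wheel; change of scene
t0=load("pics/top0.npz");t=snap("top","14")
df=cv2.absdiff(t0["image"],t["image"]).max(2);y,x=np.where(df[100:260,150:270]>40);print("top changed bbox",x.min()+150,x.max()+150,y.min()+100,y.max()+100,len(x))
c=proj(t,[strip(-75,0,79),strip(75,0,79),strip(0,0,154)]);print("expected rim px",c.round(1))
for n,a,b in(("mallet",(295,340),(155,260)),):
  print(n,(df[b[0]:b[1],a[0]:a[1]]>40).sum())
```

```text
{'clock': 16.75, 'qpos': [0.525, 0.114, 2.175, 0.002, 0.853, -0.833], 'eef_pos': [343.792, 201.574, 146.508], 'tcp_rot': [3.14, -0.001, 2.928], 'contact_force': [0.865, 0.816, 0.279], 'opening': 0.001, 'grasp_force': 0.0}
tcp strip -225.9 0.0 146.5
hub 0 [319.8 149.7] 0.7 80.7
yellow bbox [309 142] [331 157]
hole 9 [314.1 137.1] -15.2 126.4
hole 10 [331.2 140. ] 34.2 116.5
hole 26 [319.7 150.1] 0.4 79.5
hole 6 [308.7 159.8] -33.5 41.9
expect home hole px [[319.5 150.2]]
top changed bbox 150 238 154 259 938
expected rim px [[218.7 210.4]
 [232.2 151.1]
 [217.6 174.1]]
mallet 0
```

The wheel's bore is at px (319.7,150.1), against (319.5,150.2) expected at home, which puts it at x ≈ 0.4 and z ≈ 79.5. The mallet is unmoved and the arm is clear, so I'm handing in.

```bash
python3 -c "
from rig import r
print(r.sign_off())"
```

```text
the job is handed in; nothing more can be done
None
```

I stood the pulley in the lane mouth, let it go and rolled it home: the last image puts it in the cradle slot at about x = 0.4 mm, z = 79.5 mm, and the mallet had not moved. I then handed the job in; I did not measure the parked pulleys or the final tilt separately, and no verdict came back.

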